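# Hang the washed dipper between its neighbours and close the drip tray

### The job

Take the square steel dipper out of the slanted grey rest and hang it by its hook on the top bar of the drying rack, in the gap between the two square dippers already hanging there, lowering it in behind the front keeper rod; do not knock the hanging utensils off or shove them along the bar. Once it hangs there released, push the white drip tray fully home under the rack. Leave the steel bowl and the glass jar where they stand.

Things in the scene. Friction and masses are not known exactly. Their poses are not given: they have to be found in the camera images.
- dipper_grip (a point): Centre of the grip of the loose steel dipper to hang (0.15 to 0.25 kg): a block 12 (x) by 18 (y) by 44 (z) mm on top of a flat strap 16 wide (y), 3 thick; pinch it across y. Dipper axes: z up along the handle, x from the cup to the hook's side. In the rest at the start its z axis leans 35 degrees from vertical, towards the robot.
- dipper_cup (a point): Centre of that dipper's cup, half-way up: 52 x 52 mm square, 48 tall, open on top. It lies 118 mm below the grip's centre and 27.5 mm to -x of it (dipper axes); the strap runs down the cup's +x face.
- dipper_hook (a point): Where the bar's centre must lie in the dipper's hook: dipper axes, 6.5 mm to +x of the grip's centre and 37 mm below it. The hook leaves the strap to +x, 16 mm wide (y): crest underside 5 mm above this point, down-leg ending 13 mm below it; inner gap from strap to down-leg 18 mm (from 5 mm in front of this point to 13 mm behind it).
- rest: Fixed grey plastic rest with a slanted square pocket holding the dipper: 66 x 66 mm outside, 58 x 58 inside, 46 deep. Origin on the table under the pocket; the pocket's axis leans 35 degrees from vertical towards the rest's -x (the robot). Draw the dipper out along its own handle axis by at least 60 mm.
- hang_bar (a point): Middle of the fixed rack's top bar: 10 mm thick, 440 long (rack's y), 165 mm above the table. Rack axes: x away from the robot, z up. Things hang with axes parallel to the rack's, cup in front (-x), down-leg behind the bar, underside 60 mm above the table. An equal bar 75 mm straight below supports the straps. End posts, 12 mm thick, 172 tall, at y = -220 and +220.
- keeper_rod (a point): Middle of the rack's fixed front keeper rod, 8 mm thick, parallel to the top bar, 80 mm in front of it (-x) and 100 mm above the table. Cups hang between it and the bars and come in from above it.
- wide_mid (a point): Centre of the loose dipper with the wider cup that already hangs on the bar: cup 52 (x) by 56 (y), 52 tall, no grip block, same strap and hook as the other dipper, 114 mm tall in all. This point is at the cup's centre in x and y, half-way up; x towards the hook, z up.
- narrow_mid (a point): Centre of the loose dipper with the narrower cup that already hangs on the bar: cup 52 (x) by 48 (y), 36 tall, no grip block, otherwise like the wide one. The gap for the new dipper lies between wide and narrow, either of which may be on the left; free width between their cups about 72 mm. This point is at the cup's centre in x and y, half-way up.
- turner_mid (a point): Centre of a loose flat slotted turner hanging next to the pair, on the robot's right: blade 60 mm wide (y), 114 mm tall in all.
- tray (a joint): Slide of the white drip tray under the rack: 0 = fully home, grows as it comes out towards the rack's -x (m, at most 0.09); stays where it is left, slides with about 2 N of friction and stops firmly at 0.
- tray_front (a point): Middle of the outer face of the tray's front wall (the face towards the robot, normal along the rack's -x), 23 mm above the table; the wall is 340 wide (y), its top 37 mm above the table. Push it here along the rack's +x.
- bowl: Loose steel bowl, 110 mm across, 50 high, open at the top; origin at the centre of its underside. A bystander.
- jar: Loose glass jar, 60 mm across, 95 high, beyond the rack; origin at the centre of its underside. A bystander.
There are look-alikes about, which are no part of the job. What is shaped like the part that bears narrow_mid but blue or turquoise is not meant.

How it is judged:
On the way, in this order (a step that is already met when the one before it is completed fails the run):
1. the dipper hangs by its hook on the top bar between the wide and the narrow dipper, released (x of dipper_hook in the frame of hang_bar between -0.012 and 0.012 m and z of dipper_hook in the frame of hang_bar between -0.008 and 0.008 m and horizontal distance between dipper_grip and wide_mid below 0.09 m and horizontal distance between dipper_grip and narrow_mid below 0.09 m and angle between dipper_grip's own z axis and vertical below 0.15 rad and contact force between the fingers and dipper below 0.1 N and linear speed of dipper below 0.03 m/s), for 0.2 s.
2. then the drip tray is pushed fully home (value of joint tray below 0.006 m), for 0.2 s.
At the end, for the whole second after the job is handed in: Dipper at rest and released on the top bar: bar in its hook within 12 mm fore-and-aft, 8 mm in height; upright within 0.15 rad; grip within 90 mm (horizontally) of the centres of both the wide and narrow dippers. They and the turner within 25 mm of their start; tray home within 6 mm (all of step 1 and value of joint tray below 0.006 m and distance of each of wide_mid, narrow_mid, turner_mid from where it was at the start of the episode below 0.025 m); the robot touches nothing.
It fails at once if a hanging neighbour is knocked off or shoved more than 25 mm (distance of any of wide_mid, narrow_mid, turner_mid from where it was at the start of the episode above 0.025 m).
It fails at once if the bowl or the jar is moved more than 40 mm (distance of any of bowl, jar from where it was at the start of the episode above 0.04 m).
It also fails if it takes over 64 s, if anything falls off the work surface, if the arm or the gripper's body presses on something with over 40 N, if the wrist force passes 120 N, or if a joint passes its speed limit or range.

### The arm

A 6-joint arm with a two-finger parallel gripper is mounted at the origin on the work surface. World frame = base frame: x ahead of the robot, y to its left, z up, the work surface at z = 0. Lengths are in m, angles in rad, forces in N, time in s.
With the tool pointing down it reaches from about 0.25 to 0.85 m from the base axis. Payload 12.5 kg.
Tool frame: the origin (TCP) lies midway between the tips of the shut fingers; the grasp point (between the pads) lies 19 mm behind it; z points along the fingers, y is the direction in which the jaws open and shut (so a half turn about z gives the same grasp; the last joint's range is limited). The gripper opens to 93 mm and grips with 3 to 60 N. Pads are 15 mm wide; open, the fingers measure 128 mm over their backs; the gripper's body (75 mm by 188 mm) begins 65 mm behind the grasp point.
Start: joints at [-1.203, 0.351, 1.652, -0, 1.139, -0.085], TCP at [0.241, -0.495, 0.219] pointing down, gripper open.
Joint ranges: [-2.75, 2.75], [-0.79, 2.1], [0.01, 2.65], [-1.57, 4.71], [0.07, 3.14], [-2.87, 2.87]. Speed limits (rad/s): [2.22, 2.22, 2.79, 3.14, 3.14, 3.14].

### API

Orientations are given as [roll, pitch, yaw] about the fixed x, y, z axes, in that order (R = Rz(yaw) Ry(pitch) Rx(roll)).
In Python, from workcell import get_state, eyes, r gives the robot as it stands.
- The arm moves only by the tool carry_out, never from a script. Its argument "moves" is a list of rows, each a list of 7 numbers: the shift along the tool's x, y, z as a fraction of full scale, then the turn, a rotation vector about the tool's x, y, z as a fraction of full scale, then the closure, from 0 (fully open) to 1 (shut). In form: [[x, y, z, ax, ay, az, hand], ...]. A call has 1 to 10 rows; each row shifts and turns the commanded pose from where the row before left it, along the tool's axes as they then stand; what a row does not reach is not made up. Full scale, the value 1, is 300 mm for a shift and 45 degrees for a turn. A row lasts 1/8 s, in which the tool goes at most 62.5 mm and 10.7 degrees, less where a joint would pass 70% of its speed; a pose out of reach is approached as far as the arm can. A call with a number of a shift or a turn outside -1 to 1 is refused whole. A call with a gripper value outside its range is refused whole. The fingers move at their own pace and stop on an object; "squeeze" is the grip in N (left out, the last holds). Time passes only in rows, so rows that do not move let the fingers close. It gives the time, the measured TCP pose, the force and the opening at its end, in the units of the state.
- get_state(): the state, without advancing time (a new reading comes with each control period).
- eyes.grab_frame(name): name is "scene" or "side" or "wrist"; returns a dict with "image" (400x640x3 uint8, blue, green, red), "K" (3x3 intrinsics, pixels), "k1" (the pictures are not rectified: a ray, as slopes to the right and down, at radius r is drawn at 1 + k1 r^2 times it, then the intrinsics apply), "view" (4x4, takes a point from world to camera coordinates); the wrist camera has in their place "T_tool_cam" (4x4, takes a point from camera to tool coordinates, whose origin is the TCP and whose axes are the flange's). Camera axes: x right, y down, z forward; pixel columns grow to the right and rows downward; lengths in m; the calibration is good to about 2 mm. A picture is of the moment at which its call begins: read the wrist's pose just before it. There is no depth.
- r.sign_off(): hands the job in, once; it reports no verdict.
The state is a dict: "t": time; "joint_pos": joint angles; "dq": joint speeds; "tau": joint torques, N m; "ee_pos": TCP position; "tool_rot": TCP orientation; "force": force on the tool from outside, world axes, zero at the start; "moment": the same for the moment, N m; "opening": finger opening in m.
Only numpy, scipy, OpenCV 4.12 (cv2) and the standard library are available. Lean on these libraries where they do the work, as an engineer would, in place of code of your own. Each camera call takes 0.05 s, during which the arm holds its last target. There are 200 camera calls.

## Working session

There is one attempt and no reset: what is moved stays moved. The work goes in short steps, Python scripts to look and compute and a tool call to move; the robot and the scene stay as the last step left them, time stands still between calls to the robot, and variables do not carry over. Pictures are saved under pics/ and viewed, about 8 in all and at most 12, crops included, and the job is handed in when it is done.

Besides the shell and the picture viewer there is one more tool, called after ">>>" as a command line: name --pt "numbers of a row" for each row, then --argument value for the rest. carry_out: Moves the arm, as the interface text tells. Shift numbers are shares of 300 mm and turn numbers shares of 45 degrees, none past 1 either way. Its arguments: {"type":"object","properties":{"moves":{"type":"array"},"squeeze":{"type":"number"}},"required":["moves"]}

```bash
ls; mkdir -p pics
cat > h.py <<'E'
import numpy as np, cv2, sys
sys.path.insert(0,'.')
from workcell import get_state, eyes, r
from scipy.spatial.transform import Rotation as R
def grab(name,save=None):
    s=get_state(); f=eyes.grab_frame(name)
    if name=='wrist':
        T=np.eye(4); T[:3,:3]=rot(s); T[:3,3]=s['ee_pos']
        f['c2w']=T@f['T_tool_cam']
    else: f['c2w']=np.linalg.inv(f['view'])
    if save: cv2.imwrite('pics/'+save,f['image'])
    np.savez('pics/%s.npz'%(save or 'tmp'),K=f['K'],k1=f['k1'],c2w=f['c2w'])
    return f
def rot(s):
    a=np.array(s['tool_rot'],float)
    return a if a.shape==(3,3) else R.from_euler('xyz',a).as_matrix()
def load(n): return dict(np.load('pics/%s.npz'%n))
def ray(f,uv):
    K=f['K'];k1=float(f['k1'])
    p=np.linalg.inv(K)@[uv[0],uv[1],1]; d=p[:2].copy()
    for _ in range(30): d=p[:2]/(1+k1*(d@d))
    M=f['c2w']; v=M[:3,:3]@[d[0],d[1],1]
    return M[:3,3],v/np.linalg.norm(v)
def plane(f,uv,z):
    o,d=ray(f,uv); return o+d*(z-o[2])/d[2]
def tri(*fu):
    A=np.zeros((3,3));b=np.zeros(3);rs=[ray(f,u) for f,u in fu]
    for o,d in rs:
        P=np.eye(3)-np.outer(d,d);A+=P;b+=P@o
    x=np.linalg.solve(A,b)
    return x,[np.linalg.norm(np.cross(d,x-o)) for o,d in rs]
def proj(f,X):
    M=np.linalg.inv(f['c2w']);p=M[:3,:3]@np.asarray(X)+M[:3,3];d=p[:2]/p[2]
    d=d*(1+float(f['k1'])*(d@d));return (f['K']@[d[0],d[1],1])[:2]
E
python3 - <<'E'
from h import *
print(get_state())
for n in ('scene','side','wrist'):
    f=grab(n,n+'0.png'); print(n,f['K'].tolist(),f['k1'],f['c2w'].round(3).tolist())
E
```

```text
pics
{'t': 0.0, 'joint_pos': array([-1.20261602e+00,  3.51284514e-01,  1.65238515e+00,  6.41108562e-06,
        1.13907427e+00, -8.45888168e-02]), 'dq': array([ 8.41049713e-04,  7.38694312e-04,  4.85192536e-04, -1.91369396e-04,
       -3.66477193e-05, -3.29578227e-04]), 'tau': array([-6.06561498e-04, -4.97324967e+01, -2.85257703e+01,  6.98624086e-02,
        2.57175561e-02, -9.61947808e-05]), 'ee_pos': array([ 0.24051563, -0.49426658,  0.21808978]), 'tool_rot': array([-3.14044597e+00, -1.03068946e-04,  4.52766378e-01]), 'force': array([0.82373041, 0.29397965, 0.07651234]), 'moment': array([-0.04111351,  0.03892009,  0.00311761]), 'opening': 0.09323156989431759}
scene [[403.7145714731917, 0.0, 321.2404116872633], [0.0, 403.7145714731917, 198.7958525240688], [0.0, 0.0, 1.0]] -0.049378909929851576 [[0.738, 0.549, -0.393, 0.931], [0.675, -0.606, 0.421, -0.412], [-0.007, -0.576, -0.817, 0.878], [0.0, 0.0, 0.0, 1.0]]
side [[390.26673230810223, 0.0, 317.22696624329444], [0.0, 390.26673230810223, 203.3842326085407], [0.0, 0.0, 1.0]] 0.017560097944400367 [[0.972, -0.16, 0.174, 0.424], [-0.237, -0.666, 0.708, -0.66], [0.002, -0.729, -0.685, 0.715], [0.0, 0.0, 0.0, 1.0]]
wrist [[301.716805296537, 0.0, 317.63456186022546], [0.0, 301.716805296537, 199.92211014690463], [0.0, 0.0, 1.0]] -0.0003180851228593012 [[0.437, -0.859, -0.266, 0.315], [-0.899, -0.418, -0.129, -0.457], [0.0, 0.295, -0.955, 0.385], [0.0, 0.0, 0.0, 1.0]]
```

View pics/scene0.png

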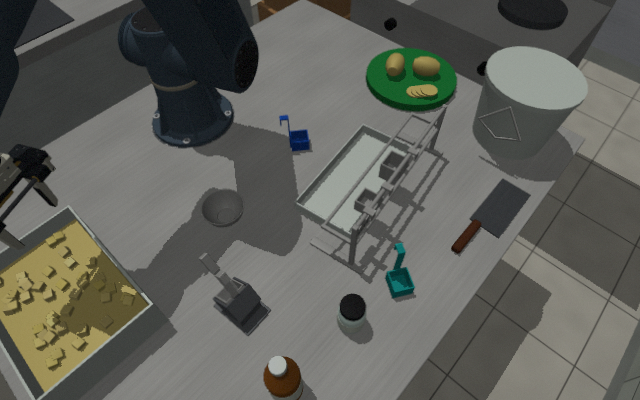

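View pics/side0.png

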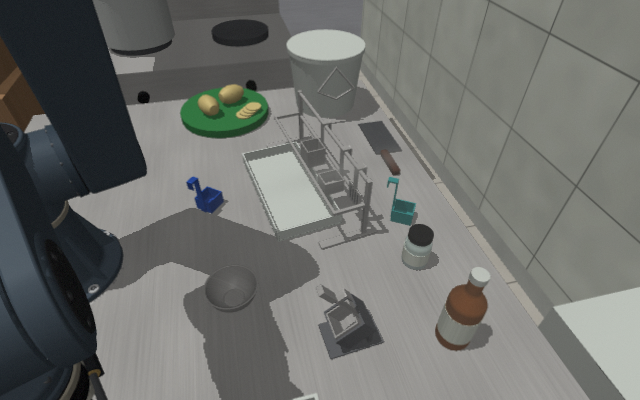

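The scene view shows the loose dipper in the rest at about (232,290) and the steel pair on the bar at about (394,163) and (368,200). It also shows the bowl at (222,207), the jar at (352,308), and the blue (298,138) and turquoise (400,280) look-alikes standing on the table. In the side view the dipper is at about (340,315), the pair at about (313,146) and (330,178), and the tray front at (265,190). Next I'll enlarge these to confirm.

Run:
```python
from h import *
s=cv2.imread('pics/scene0.png');d=cv2.imread('pics/side0.png')
c=lambda i,x,y,w,h:cv2.convertScaleAbs(cv2.resize(i[y:y+h,x:x+w],(400,300),interpolation=cv2.INTER_CUBIC),alpha=1.4)
cv2.imwrite('pics/c1.png',np.vstack([np.hstack([c(s,300,100,160,120*4//3-0 if 0 else 120),c(d,260,90,133,100)]),np.hstack([c(s,190,240,100,75+0),c(d,300,275,100,75)])]))
```

```text
(no output)
```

View pics/c1.png

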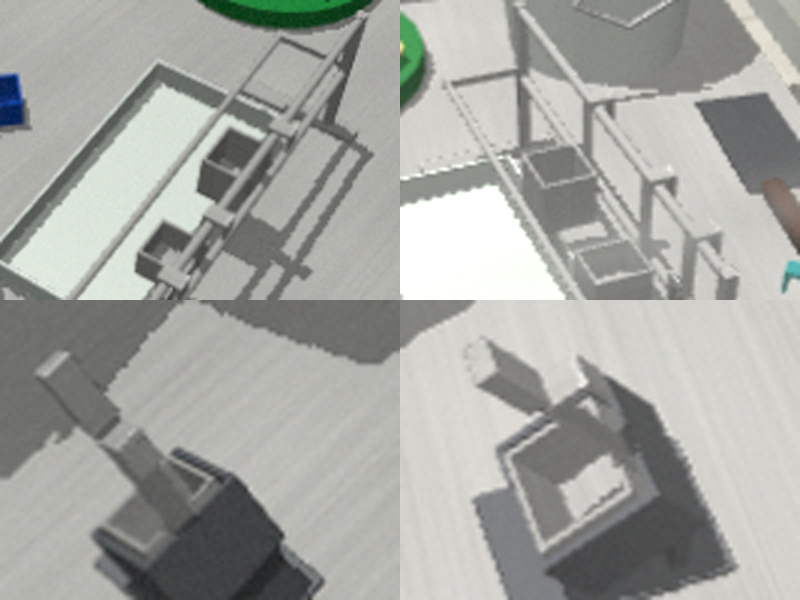

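Run:
```python
from h import *
s=load('scene0.png');d=load('side0.png')
S=lambda u,v:(300+u/2.5,100+v/2.5); D=lambda u,v:(260+(u-400)/3.008,90+v/3)
S2=lambda u,v:(190+u/4,240+(v-300)/4); D2=lambda u,v:(300+(u-400)/4,275+(v-300)/4)
for n,a,b in [('hookL',S(288,125),D(600,105)),('hookM',S(218,216),D(655,178)),('hookR',S(178,275),D(708,240)),
 ('griptop',S2(55,362),D2(483,355)),('gripbot',S2(100,430),D2(535,405)),('cup top mid',S2(158,502),D2(575,470)),('postL top',S(363,16),D(520,8)),('trayL',S(157,67),D(520,160))]:
    x,e=tri((s,a),(d,b)); print(n,x.round(4),np.round(e,4))
for n,uv in [('trayL',S(157,67)),('trayR',(300,200))]: print(n,plane(s,uv,.037).round(3))
print('trayside',plane(d,(281,236),.037).round(3),plane(d,(245,155),.037))
```

```text
hookL [0.6592 0.208  0.1605] [0.0048 0.0048]
hookM [0.6735 0.0784 0.1648] [0.0003 0.0003]
hookR [0.6891 0.0013 0.163 ] [0.0055 0.0055]
griptop [ 0.5175 -0.3044  0.1801] [0.0005 0.0005]
gripbot [ 0.5401 -0.3066  0.1389] [0.0006 0.0006]
cup top mid [ 0.5615 -0.3034  0.0742] [0.0014 0.0014]
postL top [0.6278 0.3903 0.1616] [0.0011 0.0011]
trayL [0.5588 0.1258 0.1976] [0.0281 0.0281]
trayL [0.443 0.293 0.037]
trayR [ 0.489 -0.017  0.037]
trayside [ 0.488 -0.047  0.037] [0.44036602 0.29004764 0.037     ]
```

The enlarged crops agree with the description. The loose steel dipper sits in the slanted rest, with its grip at scene (204,338→…) and side (321,289). It is the only steel one in a rest; the blue and turquoise ones are look-alikes standing on the table. On the bar the deeper cup is on the left and the shallower one in the middle, followed by the turner's hook. The hooks triangulate at z≈0.163 (expected about 0.17) and about 130 mm apart (expected about 124), which checks. I'll move the wrist camera over the rest.

```bash
cat >> h.py <<'E'
def plan(pos,Rt,s=None,vmax=.15,wmax=.2):
    """rotation first (about TCP), then shift in the target frame; per-row constants in full-scale units"""
    s=s or get_state();R0=rot(s);w=R.from_matrix(R0.T@Rt).as_rotvec()/np.radians(45)
    d=Rt.T@(np.array(pos)-s['ee_pos'])/.3
    nr=int(np.ceil(np.linalg.norm(w)/wmax)) or 1;nd=int(np.ceil(np.linalg.norm(d)/vmax)) or 1
    print('turn total',w.round(4),'rows',nr,(w/nr).round(4));print('shift total',d.round(4),'rows',nd,(d/nd).round(4))
def Rtool(yaw,tilt):
    """tool down, tool x along yaw; tilt (rad) leans the hand back (-x) so fingers point forward-down"""
    return R.from_euler('z',yaw).as_matrix()@R.from_euler('y',-tilt).as_matrix()@np.diag([1,-1,-1.])
E
python3 - <<'E'
from h import *
print(Rtool(0,.6)[:,2])
plan([.42,-.33,.27],Rtool(0,0))
f=load('wrist0.png');s=get_state();T=np.eye(4);T[:3,:3]=rot(s);T[:3,3]=s['ee_pos'];print((np.linalg.inv(T)@f['c2w']).round(3).tolist())
a=load('scene0.png');print('bowl',plane(a,(222,203),.05).round(3))
E
```

```text
[ 0.56464247  0.         -0.82533561]
turn total [-1.200e-03  2.000e-04  5.765e-01] rows 3 [-4.000e-04  1.000e-04  1.922e-01]
shift total [ 0.5982 -0.5477 -0.1726] rows 6 [ 0.0997 -0.0913 -0.0288]
[[-0.0, -0.955, -0.295, 0.084], [1.0, -0.0, 0.001, -0.001], [-0.001, -0.295, 0.955, -0.167], [0.0, 0.0, 0.0, 1.0]]
bowl [ 0.357 -0.161  0.05 ]
```

>>> carry_out --pt "0 0 -0.17 0 0 0.192 0" --pt "0 0 0 0 0 0.192 0" --pt "0 0 0 0 0 0.192 0" --pt "0.1 -0.09 0 0 0 0 0" --pt "0.1 -0.09 0 0 0 0 0" --pt "0.1 -0.09 0 0 0 0 0" --pt "0.1 -0.09 0 0 0 0 0" --pt "0.1 -0.09 0 0 0 0 0" --pt "0.1 -0.1 0 0 0 0 0" --pt "0 0 0 0 0 0 0"

```text
t: 1.4
ee_pos: [0.4218, -0.3278, 0.2694]
tool_rot: [-3.141, 0.0, 0.003]
force: [-0.2, -0.3, 0.2]
opening: 0.093
```

Run:
```python
from h import *
f=grab('wrist','w1.png');s=get_state();print(s['ee_pos'],s['tool_rot'])
for n,X in [('griptop',(.5175,-.3044,.18)),('gripbot',(.54,-.3066,.139)),('cup',(.5615,-.3034,.074))]: print(n,proj(f,X).round(0))
```

```text
[ 0.42095293 -0.32880465  0.2694262 ] [-3.14138608e+00  4.45334402e-04  2.49305811e-03]
griptop [290.  90.]
gripbot [296.  66.]
cup [297.  52.]
```

View pics/w1.png

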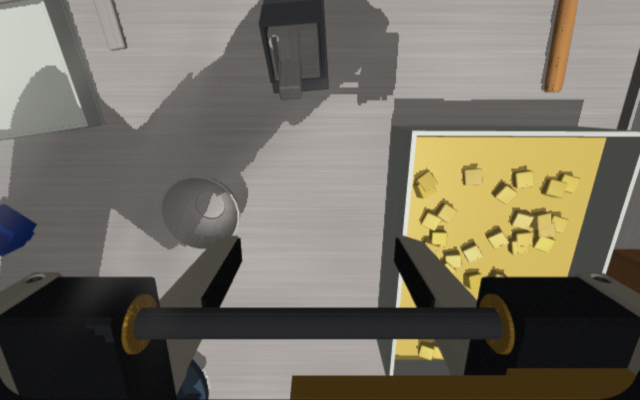

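The wrist view shows the dipper's grip at about (290,90) and the pocket at (293,35), matching the triangulated positions. The bowl is at (200,210), clear of the path. I'll go to a tilted pose backed off along the handle.

Run:
```python
from h import *
plan([.471,-.3055,.241],Rtool(0,np.radians(35)))
```

```text
turn total [-0.0012  0.7783  0.003 ] rows 4 [-0.0003  0.1946  0.0007]
shift total [ 0.0823 -0.0777  0.1733] rows 2 [ 0.0412 -0.0388  0.0867]
```

>>> carry_out --pt "0 0 0 0 0.195 0 0" --pt "0 0 0 0 0.195 0 0" --pt "0 0 0 0 0.195 0 0" --pt "0 0 0 0 0.193 0.003 0" --pt "0.041 -0.039 0.043 0 0 0 0" --pt "0.041 -0.039 0.043 0 0 0 0" --pt "0 0 0.043 0 0 0 0" --pt "0 0 0.043 0 0 0 0" --pt "0 0 0 0 0 0 0"

```text
t: 2.58
ee_pos: [0.4701, -0.3062, 0.2402]
tool_rot: [-3.138, -0.61, -0.003]
force: [1.2, -1.0, -0.2]
opening: 0.0931
```

Run:
```python
from h import *
f=grab('wrist','w2.png');s=get_state();print(s['ee_pos'],s['tool_rot'])
i=f['image'];c=cv2.convertScaleAbs(cv2.resize(i[100:300,190:440],(750,600),interpolation=cv2.INTER_CUBIC),alpha=1.3);cv2.imwrite('pics/c2.png',c)
```

```text
[ 0.47009158 -0.3063285   0.24085965] [-3.13911523 -0.61021798 -0.00318659]
```

View pics/c2.png

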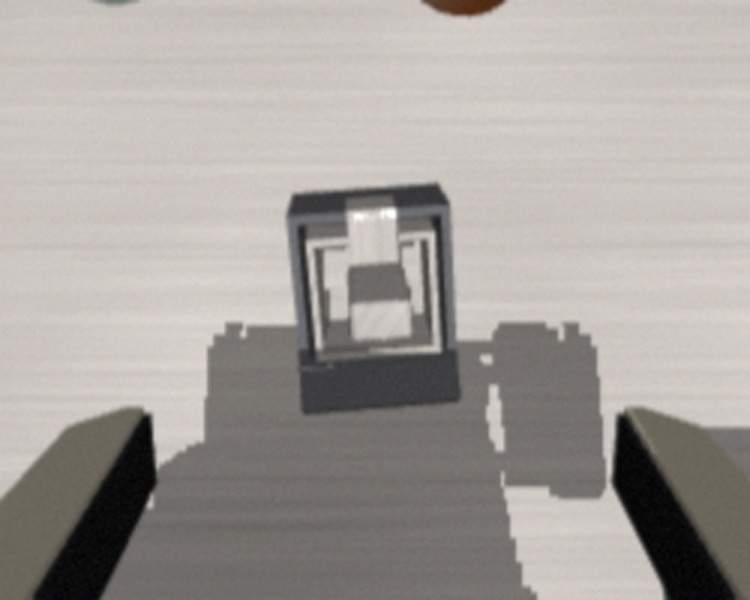

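The crop shows the grip's top face centred at crop (382,320), the cup rim below it, and the pocket rotated about −4° in the picture, so the rest's yaw is about +4°. I'll triangulate the top face over the three views.

Run:
```python
from h import *
s=load('scene0.png');d=load('side0.png');w=load('w2.png')
C=lambda u,v:(190+u/3,100+v/3)
S2=lambda u,v:(190+u/4,240+(v-300)/4); D2=lambda u,v:(300+(u-400)/4,275+(v-300)/4)
x,e=tri((w,C(382,320)),(s,S2(55,362)),(d,D2(483,355)));print('griptop',x.round(4),np.round(e,4))
Rt=Rtool(np.radians(4),np.radians(35));dz=-Rt[:,2];g=x-.022*dz;print('grip',g.round(4))
print('gripbot tri',tri((s,S2(100,430)),(d,D2(535,405)))[0].round(4),'exp',(x-.044*dz).round(4))
# cup rim centre at (-27.5, 0, -94) rel grip
print('rim proj crop',((proj(w,g+Rt@np.array([-.0275,0,.094]))-[190,100])*3).round(0))
print('grip bottom on image', ((proj(w,x-.044*dz)-[190,100])*3).round(0))
tcp=g-.016*dz; print('target tcp',tcp.round(4));
print('pre');plan(tcp+.06*dz,Rt)
```

```text
griptop [ 0.5168 -0.3043  0.1792] [0.0011 0.0005 0.0011]
grip [ 0.5294 -0.3034  0.1612]
gripbot tri [ 0.5401 -0.3066  0.1389] exp [ 0.542  -0.3026  0.1431]
rim proj crop [374. 292.]
grip bottom on image [376. 275.]
target tcp [ 0.5386 -0.3028  0.148 ]
pre
turn total [ 0.0501  0.0007 -0.0762] rows 1 [ 0.0501  0.0007 -0.0762]
shift total [0.0097 0.0042 0.1845] rows 2 [0.0049 0.0021 0.0922]
```

>>> carry_out --pt "0 0 0 0.05 0 -0.076 0" --pt "0.005 0.002 0.09 0 0 0 0" --pt "0.005 0.002 0.095 0 0 0 0" --pt "0 0 0.1 0 0 0 0" --pt "0 0 0.1 0 0 0 0" --pt "0 0 0 0 0 0 0"

```text
t: 3.38
ee_pos: [0.5388, -0.3022, 0.1474]
tool_rot: [-3.14, -0.609, 0.07]
force: [-0.6, -0.1, 0.4]
opening: 0.0933
```

Run:
```python
from h import *
f=grab('wrist','w3.png');s=get_state();print(s['ee_pos'],s['tool_rot'],s['force'])
plan([.5386,-.3028,.148],Rtool(np.radians(4),np.radians(35)))
i=f['image'];c=cv2.convertScaleAbs(cv2.resize(i[120:320,190:440],(750,600),interpolation=cv2.INTER_CUBIC),alpha=1.3);cv2.imwrite('pics/c3.png',c)
```

```text
[ 0.53871529 -0.30259457  0.1485726 ] [ 3.1414151  -0.61049583  0.07027532] [-0.07517689  0.65545787  0.07941871]
turn total [-0.0001  0.0005  0.0005] rows 1 [-0.0001  0.0005  0.0005]
shift total [-0.0014  0.0007  0.0013] rows 1 [-0.0014  0.0007  0.0013]
```

View pics/c3.png

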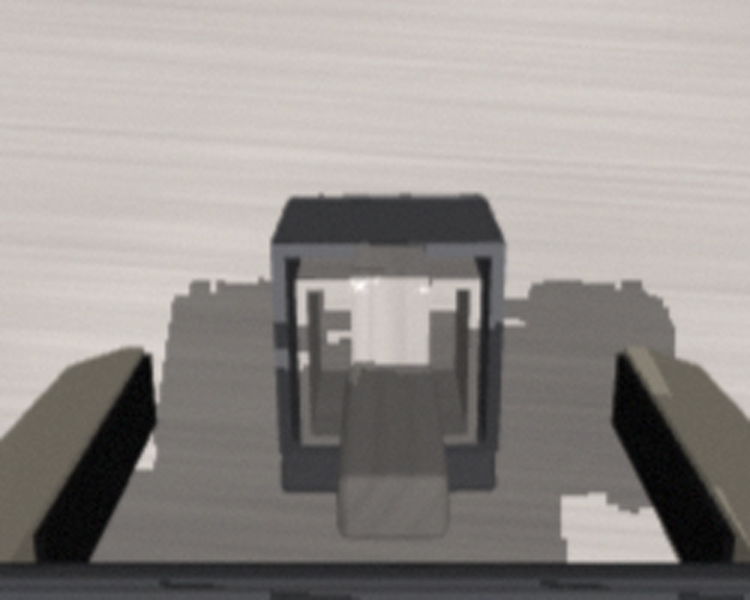

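The crop shows the grip block midway between the fingers (column 393 against 382, about 2 mm off), with the pocket square on. I'll correct by 2 mm, close and draw it out along the handle axis.

>>> carry_out --pt "0 0.007 0 0 0 0 0" --pt "0 0 0 0 0 0 1" --pt "0 0 0 0 0 0 1" --pt "0 0 0 0 0 0 1" --pt "0 0 0 0 0 0 1" --pt "0 0 0 0 0 0 1" --pt "0 0 0 0 0 0 1" --pt "0 0 0 0 0 0 1" --squeeze 40

```text
t: 4.42
ee_pos: [0.5391, -0.3047, 0.1486]
tool_rot: [3.141, -0.611, 0.07]
force: [0.2, 0.2, 0.7]
opening: 0.0276
```

>>> carry_out --pt "0 0 -0.03 0 0 0 1" --pt "0 0 -0.05 0 0 0 1" --pt "0 0 -0.05 0 0 0 1" --pt "0 0 -0.06 0 0 0 1" --pt "0 0 -0.06 0 0 0 1" --pt "0 0 -0.06 0 0 0 1" --pt "0 0 -0.06 0 0 0 1" --pt "0 0 0 0 0 0 1"

```text
t: 5.42
ee_pos: [0.4753, -0.3096, 0.2409]
tool_rot: [3.138, -0.612, 0.071]
force: [-0.2, 0.1, -1.8]
opening: 0.0177
```

Run:
```python
from h import *
plan([.515,.12,.33],Rtool(np.radians(8.5),0))
R0=rot(get_state());print('up in tool',(R0.T@[0,0,.09/.3]).round(3))
```

```text
turn total [ 0.0342 -0.779  -0.0967] rows 4 [ 0.0085 -0.1948 -0.0242]
shift total [ 0.3425 -1.3968 -0.2969] rows 10 [ 0.0342 -0.1397 -0.0297]
up in tool [ 0.172  0.001 -0.246]
```

>>> carry_out --pt "0.05 0 -0.072 0 0 0 1" --pt "0.06 0 -0.087 0 0 0 1" --pt "0.06 0 -0.087 0 0 0 1" --pt "0 0 0 0.006 -0.13 -0.016 1" --pt "0 0 0 0.006 -0.13 -0.016 1" --pt "0 0 0 0.006 -0.13 -0.016 1" --pt "0 0 0 0.006 -0.13 -0.016 1" --pt "0 0 0 0.005 -0.13 -0.016 1" --pt "0 0 0 0.005 -0.129 -0.016 1" --pt "0 0 0 0 0 0 1"

```text
t: 6.68
ee_pos: [0.4761, -0.3085, 0.3282]
tool_rot: [-3.138, 0.001, 0.15]
force: [0.6, 0.1, -1.7]
opening: 0.0177
```

>>> carry_out --pt "0.015 -0.06 0 0 0 0 1" --pt "0.032 -0.13 0 0 0 0 1" --pt "0.035 -0.14 0 0 0 0 1" --pt "0.035 -0.14 0 0 0 0 1" --pt "0.035 -0.14 0 0 0 0 1" --pt "0.035 -0.14 0 0 0 0 1" --pt "0.035 -0.14 0 0 0 0 1" --pt "0.035 -0.14 0 0 0 0 1" --pt "0.035 -0.14 0 0 0 0 1" --pt "0.035 -0.14 0 0 0 0 1"

```text
t: 7.92
ee_pos: [0.5128, 0.0961, 0.3301]
tool_rot: [-3.138, -0.001, 0.148]
force: [0.4, -0.4, -2.2]
opening: 0.0179
```

>>> carry_out --pt "0.018 -0.09 0 0 0 0 1" --pt "0.01 -0.036 0 0 0 0 1" --pt "0 0 0 0 0 0 1" --pt "0 0 0 0 0 0 1"

```text
t: 8.43
ee_pos: [0.5164, 0.132, 0.33]
tool_rot: [-3.14, 0.001, 0.148]
force: [0.9, 0.3, -2.0]
opening: 0.0178
```

Run:
```python
from h import *
f=grab('wrist','w4.png');s=get_state();print(s['ee_pos'],s['tool_rot'],s['force'],s['opening'])
grab('side','side4.png');grab('scene','scene4.png')
cv2.imwrite('pics/v4.png',cv2.convertScaleAbs(cv2.resize(f['image'],(800,500),interpolation=cv2.INTER_CUBIC),alpha=1.2))
```

```text
[0.51644833 0.13194205 0.3300281 ] [-3.13967999e+00  7.76575487e-04  1.47747577e-01] [-0.05993935  0.28643078 -1.96419673] 0.017688521731234707
```

View pics/v4.png

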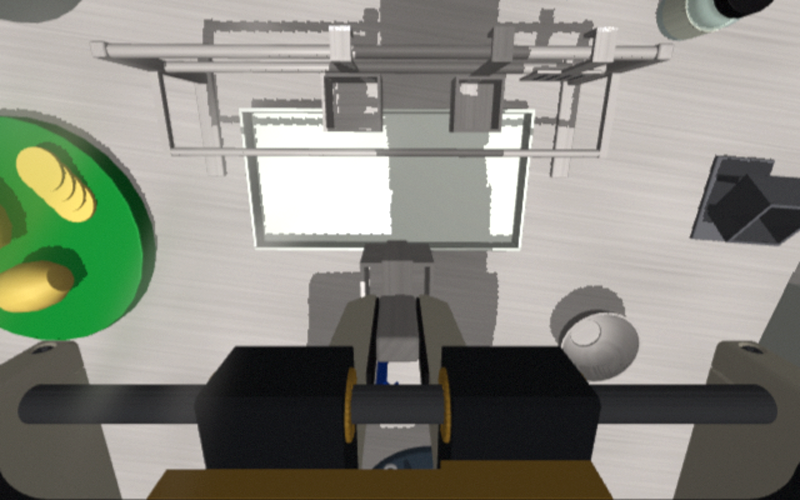

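The wrist view (scaled 1.25×) shows the bar running from (97,47) to (668,50) and the keeper rod from (170,152) to (605,154). The wide cup is on the left at 325–382, the narrow cup on the right at 450–501, and the turner at 605. The tray's front edge is at row about 248. The dipper hangs upright in the hand at column 398. Next I'll work out the rack pose and look at the dipper in the hand from the fixed cameras.

Run:
```python
from h import *
w=load('w4.png');s=load('scene4.png');d=load('side4.png')
P=lambda u,v,z:plane(w,(u/1.25,v/1.25),z)
a,b=P(97,49,.165),P(668,52,.165);print('bar',a.round(4),b.round(4),np.linalg.norm(a-b))
yaw=np.arctan2(-(a-b)[0],(a-b)[1]);print('yaw deg',np.degrees(yaw))
a2,b2=P(172,152,.1),P(605,154,.1);print('keeper',a2.round(4),b2.round(4),np.degrees(np.arctan2(-(a2-b2)[0],(a2-b2)[1])))
X=np.array([np.cos(yaw),np.sin(yaw),0]);Y=np.array([-X[1],X[0],0]);o=(a+b)/2
print('keeper in rack',((a2+b2)/2-o)@X,((a2+b2)/2-o)@Y,'o',o.round(4))
for n,u,v,z in [('wideL',325,131,.112),('wideR',382,131,.112),('narL',450,131,.096),('narR',500,131,.096),('hkL-l',330,62,.172),('hkL-r',352,62,.172),('hkM-l',492,62,.172),('hkM-r',513,62,.172),('trayL',255,249,.037),('trayR',520,249,.037)]:
    q=P(u,v,z)-o;print(n,(q@X).round(4),(q@Y).round(4))
t=np.array(get_state()['ee_pos'])-o;print('tcp',t@X,t@Y)
tc=get_state()['ee_pos']
for f in (s,d):print(proj(f,tc),proj(f,tc-np.array([0,0,.126])))
S=cv2.imread('pics/scene4.png');D=cv2.imread('pics/side4.png')
def c(i,f):
    u,v=proj(f,np.array(tc)-[0,0,.05]).astype(int);x,y=u-50,v-75;print(x,y);return cv2.convertScaleAbs(cv2.resize(i[y:y+150,x:x+100],(400,600),interpolation=cv2.INTER_CUBIC),alpha=1.5)
cv2.imwrite('pics/c4.png',np.hstack([c(S,s),c(D,d)]))
```

```text
bar [0.6266 0.3895 0.165 ] [ 0.691  -0.0575  0.165 ] 0.451587837507496
yaw deg 8.193606583047417
keeper [0.5467 0.3698 0.1   ] [ 0.6098 -0.0672  0.1   ] 8.219301933875249
keeper in rack -0.08178707023221476 -0.003094593495042034 o [0.6588 0.166  0.165 ]
wideL -0.0608 0.0584
wideR -0.0605 0.003
narL -0.0601 -0.0653
narR -0.0598 -0.1159
hkL-l -0.0096 0.0409
hkL-r -0.0095 0.0237
hkM-l -0.009 -0.0855
hkM-r -0.0089 -0.1019
trayL -0.2044 0.1688
trayR -0.2027 -0.169
tcp -0.14565732046609203 -0.01336301888421357
[352.32960307  83.53489396] [349.37022929 126.88074102]
[271.31900842  81.5808557 ] [275.52732045 131.7824712 ]
301 26
223 27
```

View pics/c4.png

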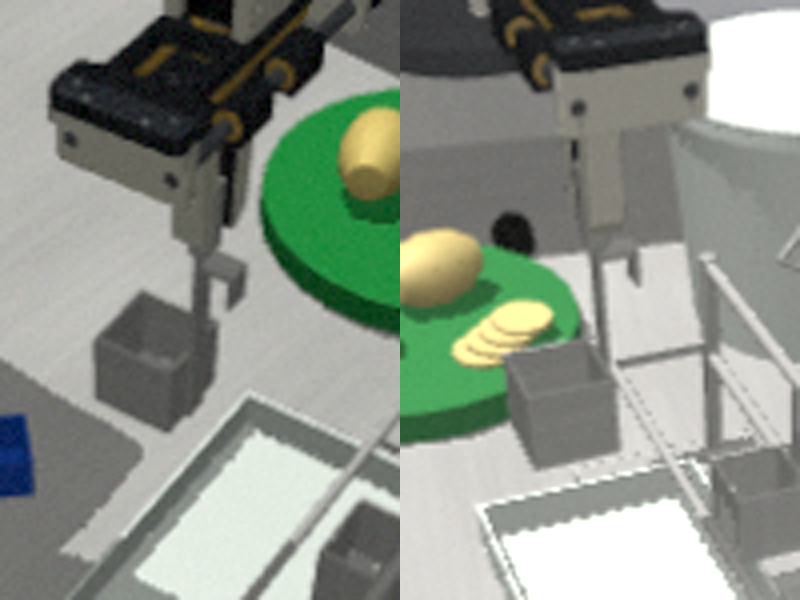

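Run:
```python
from h import *
w=load('w4.png');s=load('scene4.png');d=load('side4.png')
tc=np.array([.51645,.13194,.33003]);Rz=R.from_euler('z',.1477).as_matrix()
S=lambda u,v:(301+u/4,26+v/4);D=lambda u,v:(223+(u-400)/4,27+v/4)
for n,a,b,X in [('cup+x-y bot',(170,428),(617,455),(-1.5,-26,-142)),('cup-x-y top',(95,347),(507,357),(-53.5,-26,-94)),('cup-x-y bot',(97,400),(535,466),(-53.5,-26,-142)),('hook tip bottom -y +x',(230,310),(638,287),(22,-8,-50)),('hook top outer -y',(225,272),(636,245),(22,-8,-29))]:
    p,e=tri((s,S(*a)),(d,D(*b)));q=Rz.T@(p-tc)*1000-[0,0,16]
    pr=tc+Rz@(np.array(X)/1000+[0,0,.016]);u=proj(s,pr);v=proj(d,pr)
    print(n,'in grip frame',q.round(1),'nominal',X,'err',np.round(np.array(e)*1e3,1),'pred px',((u-[301,26])*4).round(),((v-[223,27])*4+[400,0]).round())
```

```text
cup+x-y bot in grip frame [  -4.   -18.6 -152.2] nominal (-1.5, -26, -142) err [2.5 2.5] pred px [167. 429.] [621. 443.]
cup-x-y top in grip frame [-53.7 -25.1 -87.3] nominal (-53.5, -26, -94) err [13.7 13.7] pred px [ 92. 332.] [525. 389.]
cup-x-y bot in grip frame [ -52.5  -22.8 -148. ] nominal (-53.5, -26, -142) err [0.8 0.8] pred px [ 93. 394.] [534. 462.]
hook tip bottom -y +x in grip frame [ 20.9  -4.2 -57.9] nominal (22, -8, -50) err [0.5 0.5] pred px [229. 304.] [641. 276.]
hook top outer -y in grip frame [ 19.3 -10.2 -29.1] nominal (22, -8, -29) err [1.1 1.1] pred px [232. 274.] [638. 240.]
```

The dipper sits about 5 mm lower in the hand than nominal; four features agree and one mismatched corner is ignored. The rack origin is (0.6588, 0.166) and its yaw 8.2°. The gap centre is at rack y≈−0.032, and the free width measures 68–71 mm against the stated 72, which checks. I'll hover above the gap.

```bash
cat >> h.py <<'E'
YAW=np.radians(8.2);O=np.array([.6588,.166,.165]);RR=R.from_euler('z',YAW).as_matrix()
rack=lambda p:RR.T@(np.asarray(p)-O)
world=lambda q:O+RR@np.asarray(q)
E
python3 - <<'E'
from h import *
plan(world([-.0095,-.0323,.165]),Rtool(YAW,0))
E
```

```text
turn total [-0.0024  0.0012  0.0058] rows 1 [-0.0024  0.0012  0.0058]
shift total [ 4.539e-01  6.330e-02 -1.000e-04] rows 4 [ 0.1135  0.0158 -0.    ]
```

>>> carry_out --pt "0.04 0.0063 0 -0.002 0.001 0.006 1" --pt "0.08 0.012 0 0 0 0 1" --pt "0.09 0.013 0 0 0 0 1" --pt "0.09 0.013 0 0 0 0 1" --pt "0.09 0.013 0 0 0 0 1" --pt "0.064 0.006 0 0 0 0 1" --pt "0 0 0.1 0 0 0 1" --pt "0 0 0.1 0 0 0 1" --pt "0 0 0 0 0 0 1" --pt "0 0 0 0 0 0 1"

```text
t: 9.82
ee_pos: [0.6548, 0.1335, 0.2712]
tool_rot: [-3.141, -0.001, 0.144]
force: [-0.6, -0.6, -1.0]
opening: 0.0178
```

Run:
```python
from h import *
s=get_state();print(s['ee_pos'],s['tool_rot'],s['opening'],rack(s['ee_pos']))
a=grab('scene','scene5.png');b=grab('side','side5.png');c=grab('wrist','w5.png')
tc=np.array(s['ee_pos'])
def cr(i,f,n):
    u,v=proj(f,tc-np.array([0,0,.09])).astype(int);x,y=u-50,v-38;print(n,x,y);return cv2.convertScaleAbs(cv2.resize(i[y:y+75,x:x+100],(400,300),interpolation=cv2.INTER_CUBIC),alpha=1.5)
W=cv2.convertScaleAbs(cv2.resize(c['image'][30:270,160:480],(800,600))[:300],alpha=1.2)
cv2.imwrite('pics/c5.png',np.vstack([np.hstack([cr(a['image'],a,'scene'),cr(b['image'],b,'side')]),W]))
```

```text
[0.65476508 0.13354494 0.27119463] [-3.14135257e+00 -1.41184197e-03  1.43812421e-01] 0.017775669800729605 [-0.0086227  -0.03154775  0.10619463]
scene 346 125
side 281 94
```

View pics/c5.png

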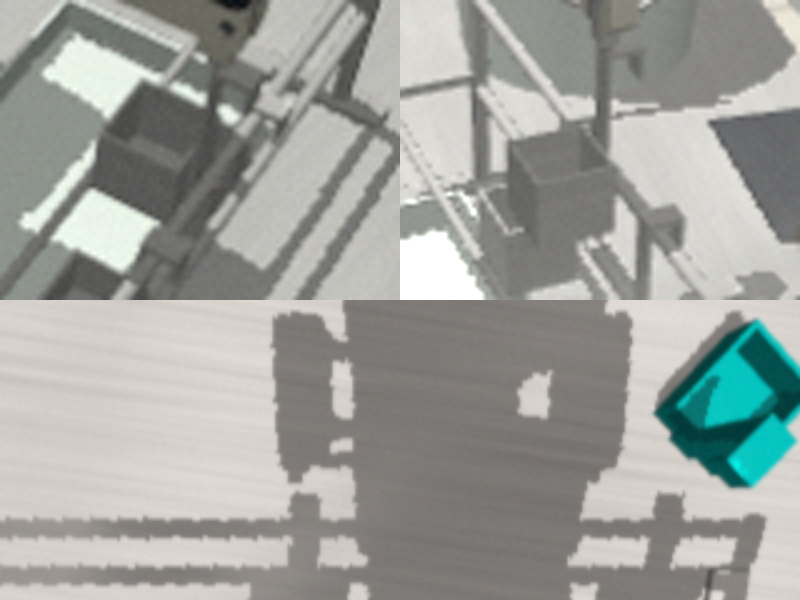

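The crops show the cup hovering in front of the bar between the two hanging dippers, but the wrist crop missed the hook. One crop of the same wrist frame lower down will show the hook against the bar.

Run:
```python
from h import *
i=cv2.imread('pics/w5.png');cv2.imwrite('pics/c6.png',cv2.convertScaleAbs(cv2.resize(i[140:290,217:417],(800,600),interpolation=cv2.INTER_CUBIC),alpha=1.3))
w=load('w5.png');s=get_state();c=lambda X:((proj(w,X)-[217,140])*4).round()
print('bar',c(world([0,.03,0])),c(world([0,-.09,0])),'barFrontEdge',c(world([-.005,-.03,0])),'back',c(world([.005,-.03,0])))
tc=rack(s['ee_pos'])
for n,x,y,z in [('crest top outer L',22-2,8,-29),('R',20,-8,-29),('strap front L',-8,8,-29),('cup rim -y',-53,-26,-94),('cup rim +y +x',-1.5,26,-94)]: print(n,c(world(tc+np.array([x-1,y,z+11])/1000)))
```

```text
bar [145. 201.] [657. 201.] barFrontEdge [401. 222.] back [401. 180.]
crest top outer L [360. 283.]
R [459. 284.]
strap front L [362. 440.]
cup rim -y [519. 490.]
cup rim +y +x [289. 279.]
```

View pics/c6.png

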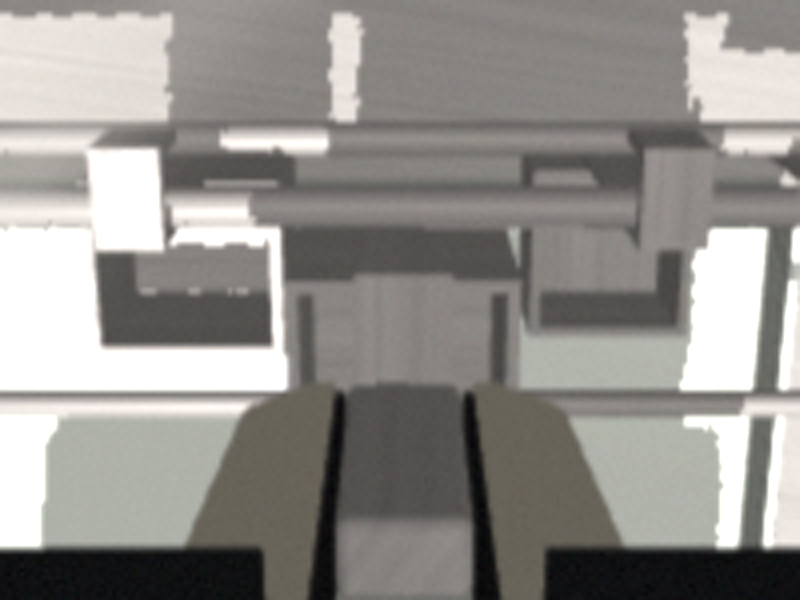

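The crop shows the bar at row about 207 against 201 predicted, so it is about 1.3 mm nearer. The hook's crest is at row 275, and the cup is centred between the neighbours' inner edges (275 and 525, the cup spanning 287–520). I'll shift −2.5 mm in x to give the bar even clearance in the hook, then lower.

>>> carry_out --pt "-0.008 0 0 0 0 0 1" --pt "0 0 0.03 0 0 0 1" --pt "0 0 0.04 0 0 0 1" --pt "0 0 0.04 0 0 0 1" --pt "0 0 0.04 0 0 0 1" --pt "0 0 0.04 0 0 0 1" --pt "0 0 0.04 0 0 0 1" --pt "0 0 0 0 0 0 1" --pt "0 0 0 0 0 0 1"

```text
t: 11.1
ee_pos: [0.6518, 0.1333, 0.2013]
tool_rot: [-3.141, -0.0, 0.144]
force: [-0.1, -0.9, -1.9]
opening: 0.0178
```

Run:
```python
from h import *
s=get_state();print(s['force'],rack(s['ee_pos']),s['ee_pos'])
```

```text
[-0.111458   -0.94069142 -1.9218336 ] [-0.01155469 -0.03135928  0.03630536] [0.65183619 0.1333133  0.20130536]
```

No contact yet. I'll keep lowering in small steps.

>>> carry_out --pt "0 0 0.01 0 0 0 1" --pt "0 0 0.01 0 0 0 1" --pt "0 0 0.007 0 0 0 1" --pt "0 0 0 0 0 0 1"

```text
t: 11.6
ee_pos: [0.6515, 0.1333, 0.1926]
tool_rot: [-3.141, 0.001, 0.144]
force: [-0.2, 0.5, -1.3]
opening: 0.0178
```

>>> carry_out --pt "0 0 0.004 0 0 0 1" --pt "0 0 0 0 0 0 1"

```text
t: 11.85
ee_pos: [0.6516, 0.1333, 0.1916]
tool_rot: [-3.141, 0.0, 0.144]
force: [-0.1, 0.6, -1.3]
opening: 0.0177
```

>>> carry_out --pt "0 0 0.004 0 0 0 1" --pt "0 0 0 0 0 0 1"

```text
t: 12.1
ee_pos: [0.6516, 0.1333, 0.1904]
tool_rot: [-3.141, 0.0, 0.144]
force: [-0.6, -0.8, -1.8]
opening: 0.0177
```

>>> carry_out --pt "0 0 0.004 0 0 0 1" --pt "0 0 0.003 0 0 0 1" --pt "0 0 0 0 0 0 1"

```text
t: 12.48
ee_pos: [0.6518, 0.1333, 0.1901]
tool_rot: [-3.141, -0.001, 0.144]
force: [-5.6, -0.3, 12.5]
opening: 0.018
```

>>> carry_out --pt "0 0 0.004 0 0 0 1" --pt "0 0 0 0 0 0 1"

```text
t: 12.72
ee_pos: [0.6518, 0.1334, 0.19]
tool_rot: [-3.141, -0.002, 0.144]
force: [-8.1, -1.6, 18.4]
opening: 0.0182
```

>>> carry_out --pt "0 0 0.004 0 0 0 1" --pt "0 0 0 0 0 0 1"

```text
t: 12.98
ee_pos: [0.6519, 0.1334, 0.1899]
tool_rot: [-3.141, -0.002, 0.144]
force: [-12.2, -1.9, 26.9]
opening: 0.0178
```

Firm contact at TCP z 0.190, against 0.191 expected for a seated hook; a hook tip landing on the bar would have stopped 18 mm higher. I'll relieve the press and then open part way.

>>> carry_out --pt "0 0 -0.008 0 0 0 1" --pt "0 0 -0.005 0 0 0 1" --pt "0 0 0 0 0 0 1"

```text
t: 13.35
ee_pos: [0.6518, 0.1334, 0.1902]
tool_rot: [-3.141, -0.0, 0.144]
force: [-3.0, 0.4, 6.1]
opening: 0.0175
```

>>> carry_out --pt "0 0 0 0 0 0 0.5" --pt "0 0 0 0 0 0 0.5" --pt "0 0 0 0 0 0 0.5" --pt "0 0 0 0 0 0 0.5" --pt "0 0 -0.03 0 0 0 0.5" --pt "0 0 -0.08 0 0 0 0.5" --pt "0 0 -0.1 0 0 0 0.5" --pt "-0.05 0 -0.1 0 0 0 0.5" --pt "-0.12 0 -0.06 0 0 0 0.5" --pt "-0.1 0 0 0 0 0 0.5"

```text
t: 14.6
ee_pos: [0.571, 0.1216, 0.3031]
tool_rot: [-3.141, -0.003, 0.144]
force: [-0.0, -0.2, -0.3]
opening: 0.0464
```

>>> carry_out --pt "-0.1 0 0 0 0 0 1" --pt "-0.1 0 0 0 0 0 1" --pt "0 0 0 0 0 0 1"

```text
t: 14.98
ee_pos: [0.5112, 0.113, 0.302]
tool_rot: [-3.141, -0.001, 0.144]
force: [-0.2, 0.3, 0.3]
opening: 0.0213
```

Run:
```python
from h import *
s=get_state();print(s['ee_pos'],rack(s['ee_pos']),s['opening'],s['force'])
a=grab('scene','scene7.png');b=grab('side','side7.png');c=grab('wrist','w7.png')
W=cv2.resize(c['image'][0:200,120:520],(800,400));
r1=cv2.resize(a['image'][120:220,330:450],(400,333))[:200+133];r2=cv2.resize(b['image'][90:190,280:400],(400,333))
cv2.imwrite('pics/c7.png',cv2.convertScaleAbs(np.vstack([np.hstack([r1,r2])[:, :],W[:267]]),alpha=1.3))
# predicted pixels for hung dipper
H=np.array([-.0013,-.0314,0])
for n,q in [('griptop',[-.0065,0,.059]),('cuprim front',[-.06,0,-.057])]:
    p=world(H+q);print(n,[ (proj(f,p)).round(1).tolist() for f in (a,b,c)])
```

```text
[0.51115904 0.1129835  0.30202858] [-0.15369319 -0.0314166   0.13702858] 0.021250826080285928 [-0.15221913  0.27940374  0.32354335]
griptop [[399.4, 150.5], [332.2, 116.8], [319.3, 17.3]]
cuprim front [[372.8, 173.3], [311.8, 160.7], [318.5, 99.9]]
```

View pics/c7.png

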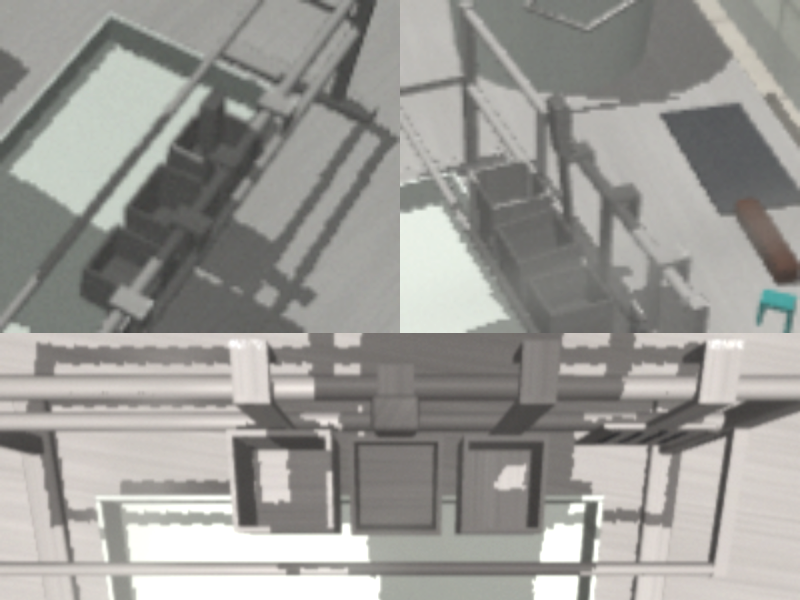

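The crops show the dipper hanging upright on the bar between the two others, cup behind the keeper rod. In the wrist crop the three cups are at columns 232–335, 355–440 and 460–545, with clear gaps between them. I'll check the neighbours numerically and plan the tray push.

Run:
```python
from h import *
w=load('w7.png');C=lambda u,v:(120+u/2,(v-333)/2)
for n,u,v,z in [('wideL',232,528,.112),('wideR',338,528,.112),('newL',353,530,.108),('newR',440,530,.108),('narL',460,530,.096),('narR',545,530,.096)]:print(n,rack(plane(w,C(u,v),z)).round(4))
s=load('scene0.png');d=load('side0.png')
print('blue top', rack(tri((s,(284,118)),(d,(192,182)))[0]).round(3), 'blue cup',rack(plane(s,(299,140),.02)).round(3),'bowl',rack([.357,-.161,.165]))
plan(world([-.245,-.02,-.142]),Rtool(YAW,np.radians(25)))
```

```text
wideL [-0.0589  0.0609 -0.053 ]
wideR [-0.0589  0.0016 -0.053 ]
newL [-0.0598 -0.0065 -0.057 ]
newR [-0.0598 -0.0557 -0.057 ]
narL [-0.0595 -0.0683 -0.069 ]
narR [-0.0594 -0.118  -0.069 ]
blue top [-0.36   0.003 -0.061] blue cup [-0.33   0.023 -0.145] bowl [-0.34535413 -0.28061142  0.        ]
turn total [-5.000e-04  5.546e-01  1.100e-03] rows 3 [-0.0002  0.1849  0.0004]
shift total [-0.6728 -0.0385  0.7097] rows 7 [-0.0961 -0.0055  0.1014]
```

The neighbours' rims are where they were, to within 2–3 mm of measurement. The blue look-alike stands at rack (−0.34, 0.01), so I'll come down with the tool tilted close in front of the tray, clear of it.

>>> carry_out --pt "0 0 0 0 0.185 0 1" --pt "0 0 0 0 0.185 0 1" --pt "0 0 0 0 0.185 0 1" --pt "-0.075 -0.013 -0.035 0 0 0 1" --pt "-0.075 -0.013 -0.035 0 0 0 1" --pt "-0.075 -0.012 -0.035 0 0 0 1" --pt "-0.05 0 0.107 0 0 0 1" --pt "-0.05 0 0.107 0 0 0 1" --pt "-0.05 0 0.107 0 0 0 1" --pt "-0.05 0 0.107 0 0 0 1"

```text
t: 16.38
ee_pos: [0.4374, 0.1138, 0.1583]
tool_rot: [-3.141, -0.436, 0.144]
force: [0.7, -0.1, -0.1]
opening: 0.0005
```

>>> carry_out --pt "-0.05 0 0.107 0 0 0 1" --pt "-0.05 0 0.107 0 0 0 1" --pt "-0.025 0 0.054 0 0 0 1" --pt "0 0 0 0 0 0 1"

```text
t: 16.88
ee_pos: [0.4365, 0.1136, 0.0693]
tool_rot: [-3.141, -0.433, 0.144]
force: [0.5, 0.3, 1.4]
opening: 0.0004
```

Run:
```python
from h import *
s=get_state();print(s['ee_pos'],rack(s['ee_pos']),s['tool_rot'],s['force'],s['opening'])
plan(world([-.228,-.02,-.142]),Rtool(YAW,np.radians(25)))
print('10mm +x',(rot(s).T@RR@[.01/.3,0,0]).round(4))
```

```text
[0.43649106 0.11360786 0.06926618] [-0.22750874 -0.02014881 -0.09573382] [-3.14133734 -0.43294344  0.14388731] [0.51518241 0.26478146 1.40903241] 0.00038604599842856043
turn total [-0.0007  0.0043  0.0009] rows 1 [-0.0007  0.0043  0.0009]
shift total [-0.0667 -0.0005  0.1391] rows 2 [-0.0333 -0.0002  0.0695]
10mm +x [0.0303 0.     0.014 ]
```

>>> carry_out --pt "-0.033 0 0.07 0 0 0 1" --pt "-0.033 0 0.069 0 0 0 1" --pt "0 0 0 0 0 0 1" --pt "0.03 0 0.014 0 0 0 1" --pt "0.03 0 0.014 0 0 0 1" --pt "0.03 0 0.014 0 0 0 1" --pt "0.03 0 0.014 0 0 0 1" --pt "0.03 0 0.014 0 0 0 1" --pt "0 0 0 0 0 0 1"

```text
t: 18.0
ee_pos: [0.4932, 0.1244, 0.0448]
tool_rot: [3.137, -0.404, 0.144]
force: [0.3, 0.2, -0.1]
opening: 0.0004
```

>>> carry_out --pt "0.03 0 0.014 0 0 0 1" --pt "0.03 0 0.014 0 0 0 1" --pt "0 0 0 0 0 0 1"

```text
t: 18.38
ee_pos: [0.513, 0.1272, 0.0442]
tool_rot: [3.137, -0.404, 0.144]
force: [-0.5, 0.9, 0.6]
opening: 0.0001
```

Run:
```python
from h import *
s=get_state();print(rack(s['ee_pos']),s['force'])
```

```text
[-0.14985267 -0.01759988 -0.12081082] [-0.51663026  0.87607     0.63112052]
```

The arm ran short of its target: z was 0.044 instead of 0.022, so the fingers passed over the wall top (37 mm) without touching the tray. I'll check which joint is limiting and then back out.

Run:
```python
from h import *
s=get_state();print(s['joint_pos'].round(3))
print('up20',(rot(s).T@[0,0,.02/.3]).round(4),'back10',(rot(s).T@RR@[-.01/.3,0,0]).round(4))
```

```text
[ 0.161  0.472  2.114 -0.077  0.152  1.662]
up20 [ 0.0262  0.0003 -0.0613] back10 [-0.0307  0.     -0.0131]
```

>>> carry_out --pt "0.026 0 -0.061 0 0 0 1" --pt "-0.06 0 -0.026 0 0 0 1" --pt "-0.09 0 -0.039 0 0 0 1" --pt "-0.09 0 -0.039 0 0 0 1" --pt "0 0 0 0 -0.13 0 1" --pt "0 0 0 0 -0.13 0 1" --pt "0 0 0 0 0 0 1"

```text
t: 19.25
ee_pos: [0.4356, 0.1162, 0.0648]
tool_rot: [3.137, -0.201, 0.143]
force: [-0.8, -0.4, 0.1]
opening: 0.0002
```

Run:
```python
from h import *
s=get_state();print(s['joint_pos'].round(3),rack(s['ee_pos']),s['ee_pos'],s['tool_rot'],s['force'])
plan(world([-.225,-.018,-.143]),Rtool(YAW,.2))
f=grab('scene','scene8.png')
for x in (-.2035,-.15): print([proj(f,world([x,y,-.128])).round(0).tolist() for y in (.17,-.17)])
```

```text
[ 0.163  0.356  2.16  -0.021  0.425  1.609] [-0.22799089 -0.01742981 -0.10018636] [0.43562603 0.11623029 0.06481364] [ 3.13705469 -0.20130398  0.14271973] [-0.75363905 -0.37899195  0.06518535]
turn total [ 0.0059 -0.0017 -0.0005] rows 1 [ 0.0059 -0.0017 -0.0005]
shift total [-0.0186  0.0019  0.1418] rows 1 [-0.0186  0.0019  0.1418]
[[363.0, 123.0], [294.0, 202.0]]
[[379.0, 130.0], [311.0, 212.0]]
```

>>> carry_out --pt "-0.009 0 0.05 0.006 0 0 1" --pt "-0.009 0.001 0.05 0 0 0 1" --pt "-0.003 0 0.042 0 0 0 1" --pt "0 0 0 0 0 0 1"

```text
t: 19.8
ee_pos: [0.436, 0.1159, 0.0206]
tool_rot: [-3.142, -0.198, 0.143]
force: [-0.3, -1.0, 0.2]
opening: 0.0006
```

Run:
```python
from h import *
s=get_state();print(s['joint_pos'].round(3),rack(s['ee_pos']),s['ee_pos'],s['tool_rot'],s['force'])
print('fwd10',(rot(s).T@RR@[.01/.3,0,0]).round(4))
```

```text
[ 0.159  0.461  2.172 -0.01   0.31   1.595] [-0.22767329 -0.01776125 -0.14435509] [0.43598766 0.11594754 0.02064491] [-3.14150521 -0.19793178  0.14292058] [-0.25415535 -0.96053522  0.2447634 ]
fwd10 [ 0.0327 -0.      0.0066]
```

This time the pose was reached, with the tip at z 0.021. Now I'll push along the rack's +x.

>>> carry_out --pt "0.033 0 0.0065 0 0 0 1" --pt "0.033 0 0.0065 0 0 0 1" --pt "0.033 0 0.0065 0 0 0 1" --pt "0.033 0 0.0065 0 0 0 1" --pt "0.033 0 0.0065 0 0 0 1"

```text
t: 20.42
ee_pos: [0.4875, 0.1234, 0.0218]
tool_rot: [-3.141, -0.199, 0.143]
force: [-1.7, 0.1, 1.2]
opening: 0.0006
```

>>> carry_out --pt "0.033 0 0.0065 0 0 0 1" --pt "0.033 0 0.0065 0 0 0 1"

```text
t: 20.68
ee_pos: [0.5074, 0.1263, 0.0218]
tool_rot: [-3.141, -0.199, 0.143]
force: [-2.1, 1.6, 0.8]
opening: 0.0004
```

>>> carry_out --pt "0.02 0 0.004 0 0 0 1" --pt "0.02 0 0.004 0 0 0 1" --pt "0 0 0 0 0 0 1"

```text
t: 21.05
ee_pos: [0.5177, 0.1277, 0.0213]
tool_rot: [-3.141, -0.196, 0.143]
force: [-6.2, -0.2, 3.6]
opening: 0.0004
```

Run:
```python
from h import *
s=get_state();print(rack(s['ee_pos']),s['ee_pos'],s['tool_rot'],s['force'])
```

```text
[-0.14509594 -0.01775448 -0.14367542] [0.51771979 0.12773216 0.02132458] [-3.14146974 -0.19601797  0.14294931] [-6.23840277 -0.16871941  3.59743551]
```

>>> carry_out --pt "0.008 0 0.0015 0 0 0 1" --pt "0 0 0 0 0 0 1"

```text
t: 21.3
ee_pos: [0.518, 0.1278, 0.0209]
tool_rot: [-3.142, -0.192, 0.143]
force: [-16.1, -2.4, 11.2]
opening: 0.0006
```

>>> carry_out --pt "0.008 0 0.0015 0 0 0 1" --pt "0 0 0 0 0 0 1"

```text
t: 21.55
ee_pos: [0.5182, 0.1278, 0.0203]
tool_rot: [3.142, -0.187, 0.143]
force: [-25.7, -3.9, 18.0]
opening: 0.0003
```

The tray is firmly stopped: the force climbs to 26 N while the tip no longer moves. I'll back off, raise, and check from above.

>>> carry_out --pt "-0.05 0 -0.01 0 0 0 1" --pt "-0.08 0 -0.016 0 0 0 1" --pt "-0.04 0 -0.008 0 0 0 1" --pt "0.02 0 -0.1 0 0 0 1" --pt "0.03 0 -0.14 0 0 0 1" --pt "0.03 0 -0.14 0 0 0 1" --pt "0.03 0 -0.14 0 0 0 1" --pt "0.03 0 -0.14 0 -0.13 0 1" --pt "0 0 -0.14 0 -0.125 0 1" --pt "0 0 0 0 0 0 1"

```text
t: 22.8
ee_pos: [0.4723, 0.121, 0.2689]
tool_rot: [-3.141, -0.004, 0.143]
force: [0.3, -0.4, -1.0]
opening: 0.0005
```

Run:
```python
from h import *
s=get_state();print(s['ee_pos'],rack(s['ee_pos']),s['tool_rot'],s['force'],s['t'])
a=grab('wrist','w9.png');b=grab('side','side9.png')
W=cv2.resize(a['image'][0:240],(800,300));r2=cv2.resize(b['image'][80:268,230:480],(400,300))
c=grab('scene','scene9.png');r1=cv2.resize(c['image'][100:288,270:520],(400,300))
cv2.imwrite('pics/c9.png',cv2.convertScaleAbs(np.vstack([np.hstack([r1,r2]),W]),alpha=1.3))
```

```text
[0.47229857 0.12104649 0.26885298] [-0.19100636 -0.01789342  0.10385298] [-3.1414279  -0.00415375  0.1427621 ] [ 0.25646716 -0.36357268 -1.02673553] 22.8
```

View pics/c9.png

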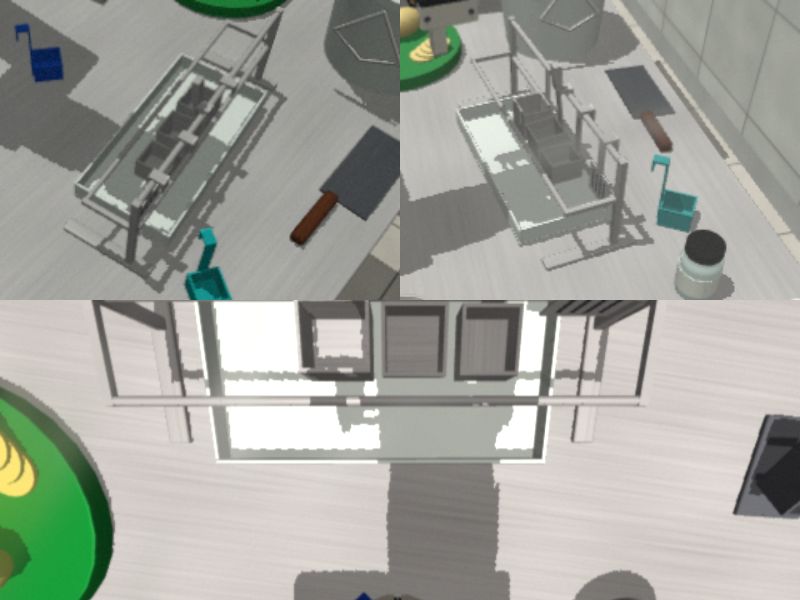

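The pictures show the tray square under the rack, with its front edge at crop row 461. The three dippers still hang in line with clear gaps, the jar is in place, and the hand is well clear. A last numeric check, then I'll hand in.

Run:
```python
from h import *
w=load('w9.png');C=lambda u,v:(u/1.25,(v-300)/1.25)
for n,u,v,z in [('trayL',217,462,.037),('trayR',546,461,.037),('wideL',301,377,.112),('wideR',374,377,.112),('newL',383,377,.108),('newR',446,377,.108),('narL',456,377,.096),('narR',521,377,.096)]:print(n,rack(plane(w,C(u,v),z)).round(4))
s=get_state();print(s['force'],s['t']);print(r.sign_off())
```

```text
trayL [-0.1348  0.1688 -0.128 ]
trayR [-0.134  -0.1706 -0.128 ]
wideL [-0.0646  0.0587 -0.053 ]
wideR [-0.0646  0.0013 -0.053 ]
newL [-0.064  -0.0057 -0.057 ]
newR [-0.0641 -0.0559 -0.057 ]
narL [-0.0624 -0.0656 -0.069 ]
narR [-0.0624 -0.1194 -0.069 ]
[-0.0369956   0.17342584  0.93157955] 22.95
the job is handed in; nothing more can be done
None
```

The dipper hangs upright and released on the top bar, between the wide and narrow dippers and behind the keeper rod, and the tray is pushed home. I handed the job in at about 23 s; no verdict is reported.

- **Dipper:** I gripped it in the rest, drew it out along its handle and lowered it into the gap. It seated at TCP z 0.190, where a properly seated hook was expected at 0.191. The last pictures put its cup at rack y −0.056 to −0.006, with 7–10 mm free on each side.
- **Neighbours:** The wide and narrow cups read within about 4 mm of where they started, which is close to the measurement accuracy. The turner still hangs by its hook in the pictures, but I did not measure it.
- **Tray:** It moved about 69 mm and stopped firmly: the push rose to about 26 N with no further movement. Its front edge is square to the rack, and "home" rests on that stop because the joint value can't be read.
- **Bystanders:** The jar still stands beyond the rack. I never touched the bowl, but I did not measure either one afterwards.

**What went wrong or disagreed:**
- I started pulling before the fingers had fully closed, so the dipper sat about 5 mm low in the hand. I allowed for this when placing it.
- The first push went over the tray wall without touching it, because the wrist joint was near its limit. I repeated it with less tilt.
- The last picture read all the cup fronts 2–5 mm nearer the robot than before, the new dipper's included. I put this down to edge-picking and calibration.

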